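# Lock the sleeve in the holding fixture and brush its bore

## Robot

A 6-joint arm with a two-finger parallel gripper is mounted at the origin on the work surface. World frame = base frame: x ahead of the robot, y to its left, z up, the work surface at z = 0. Lengths are in m, angles in rad, forces in N, time in s.
With the tool pointing down it reaches from about 0.275 to 0.875 m from the base axis. Payload 12.5 kg.
Tool frame: the origin (TCP) lies at the very end of the fingers, on their centre line; the grasp point (between the pads) lies 19 mm behind it; z points along the fingers, y is the line along which they close (so a half turn about z gives the same grasp; the last joint's range is limited). The gripper opens to 85 mm and grips with 20 to 120 N. Pads are 22 mm wide; open, the fingers measure 114 mm over their backs; the gripper's body (76 mm by 85 mm) begins 54 mm behind the grasp point. The pads swing forward as they close: fully open they stand 13 mm farther back than shut.
Start: joints at [-1.395, 0.351, 1.652, -0, 1.139, -0.085], TCP at [0.142, -0.531, 0.231] pointing down, gripper open.
Joint ranges: [-2.75, 2.75], [-0.79, 2.1], [0.01, 2.65], [-1.57, 4.71], [0.07, 3.14], [-2.87, 2.87]. Speed limits (rad/s): [2.22, 2.22, 2.79, 3.14, 3.14, 3.14].

## Interface

Orientations are given as a 3x3 rotation matrix whose columns are the frame's x, y, z axes.
In Python, from bench import manip gives the robot as it stands. Calls block until the motion is done:
- manip.move_ptp(position, orientation): joint-space move of the TCP to a pose.
- manip.move_l(position, attitude=None, max_speed=0.15): straight line of the TCP; attitude=None keeps the orientation; max_speed is the mean speed in m/s.
- manip.move_j(angles): joint-space move.
- manip.set_gripper(opening, effort=None): opening from 0.0 (shut) to 1.0 (fully open); effort is the grip in N (None keeps the last); returns when the fingers have stopped.
- manip.dwell(seconds).
- manip.inverse_kinematics(position, orientation): joint angles nearest the present ones, or None.
- manip.grab_frame(name): name is "scene" or "top" or "wrist"; returns (picture, depth): 480x640x3 uint8, red, green, blue; 480x640 float32, m along the optical axis (not along the pixel's ray), 0 where there is no reading.
- manip.get_calibration(name): a dict with "camera_matrix" (3x3 intrinsics, pixels), "R" (3x3) and "t" (3): a world point X has camera coordinates R X + t. Camera axes: x right, y down, z forward; pixel columns grow to the right and rows downward; lengths in m; the calibration is good to about 2 mm. A picture is of the moment at which its call begins: read the wrist's pose just before it. get_calibration takes no time and is no camera call; for the wrist camera it gives the pose at the moment of the call.
A pose or a line that the arm cannot do raises manip.Unreachable and nothing moves.
- manip.sign_off(): hands the job in; it is judged then, once.
Trained networks look in the newest picture that a camera, given by its name, has taken for a name from the list of things; names that differ only in an ending like _2 or _b are one class to them, and where a whole thing is asked for, a point or a joint stands for the part that bears it (a point fixed in the world has none). Each returns a list of dicts, best first, with "confidence" (0 to 1); they miss things now and then, are a little off and sometimes report something else, mostly with a low value. They report only what shows in the picture. A call takes as long as a camera call. They do not tell look-alikes from the thing itself.
- manip.look_for(camera, name): "at" ([x, y, z] in m, in world coordinates, good to about 4 mm: the middle of the surface that is visible of it).
Readings, each from a call of its own:
- manip.current_time(): time.
- manip.current_qpos(): joint angles.
- manip.current_joint_vel(): joint speeds.
- manip.current_joint_torque(): joint torques, N m.
- manip.current_ee_pos(): TCP position.
- manip.current_tcp_rot(): TCP orientation.
- manip.current_force(): force on the tool from outside, world axes, zero at the start.
- manip.current_ft_torque(): the same for the moment, N m.
- manip.current_grip_width(): opening from 0.0 (shut) to 1.0 (fully open).
- manip.current_grip_force(): force on a finger pad.
Only numpy, scipy, OpenCV 4.12 (cv2) and the standard library are available. Lean on these libraries where they do the work, as an engineer would, in place of code of your own. Each camera call takes 0.05 s, during which the arm holds its last target. There are 200 camera calls.

## Task

Swing the holding fixture's clamp arm fully shut over the sleeve, then lock it with the orange-handled pin from the rack, pushed fully home through the arm's eye into the post. With the arm locked, take the tube brush and scrub the sleeve's bore: all the way down to the bottom, back up until most of the bristles are out of the sleeve, and all the way down once more; then stand the brush upright in its stand again. Leave the sleeve seated and do not disturb the bolts in the rack or the other parts on the bench.

Things in the scene. Friction and masses are not known exactly. Their poses are not given: they have to be found in the camera images.
- fixture: Blue holding fixture, fixed: base plate 100 mm (x) by 240 mm (y), 15 mm thick. Origin at the underside, under the centre of the sleeve's seat (a ring 7 mm high). Its y axis runs from the arm's hinge post (65 mm towards -y) to the pin post (65 mm towards +y), z up. With the arm shut its top lies 87 mm above the bench, its 46 mm opening over the bore.
- clamp_arm (a joint): Angle of the aluminium clamp arm (60 mm wide, 10 mm thick, level, top 87 mm above the bench) about its vertical hinge, rad. 0 = fully shut against its stop, arm along the fixture's +y with its eye over the post's hole; grows as it swings open towards the fixture's -x (counter-clockwise seen from above). Stiff enough to stay where it is left.
- clamp_hinge (a point): On the arm's hinge axis, at the level of the arm's top. 130 mm from the eye and 170 mm from the knob.
- clamp_eye (a point): Centre of the arm's pin eye (through hole 15.5 mm wide, for the pin) at the arm's top face.
- clamp_knob (a point): Centre of the black upright knob at the arm's free end: a cylinder 16 mm wide, 32 mm tall standing on the arm's top; this point is 16 mm above the arm's top, 40 mm beyond the eye.
- pin_hole (a point): Centre of the mouth of the hole in the pin post: 14.4 mm wide, 48 mm deep, vertical, mouth 75 mm above the bench. 12 mm below the top of the shut arm.
- sleeve: Flanged steel sleeve seated in the fixture, loose, 60 mm tall, widest 66 mm, straight through bore 42 mm wide. Origin at the centre of its underside (15 mm above the bench), z up the bore.
- pin_rack: Wooden pin rack, fixed, 150 mm (x) by 44 mm (y), 55 mm tall. Three vertical holes along its x axis, 48 mm apart, hold the locking pin and two bolts in any order. Origin at the centre of its underside.
- lock_pin: Locking pin: steel shaft 12 mm wide and 48 mm long with a tapered tip, a shoulder disc 26 mm wide and 4 mm thick, above it an orange cylindrical handle 18 mm wide and 32 mm tall. Origin at the underside of the shoulder; tip 48 mm below it, top of handle 36 mm above. z along the pin, up.
- brush_stand: Grey brush stand, fixed: plate 90 by 90 mm, 8 mm thick, with an upright cup, 42 mm inside, 50 mm outside, rim 48 mm above the bench. Origin at the centre of its underside; the brush stands on the cup's floor, 8 mm above the bench.
- brush: Tube brush standing in the stand, 165 mm long: green bristles 31 mm wide from its foot to 52 mm, thin steel stem, wooden handle 20 mm wide from 85 to 165 mm above its foot. Origin at the centre of the bristle foot; z up along the handle.
- rack_bolt_a: Dark steel hex bolt in a hole of the pin rack, head 26 mm across and 11 mm tall, same 12 mm shaft as the locking pin; not the pin wanted, leave it in the rack. Origin at the underside of its head.
- rack_bolt_b: Dark steel hex bolt in a hole of the pin rack, head 26 mm across and 11 mm tall, same 12 mm shaft as the locking pin; not the pin wanted, leave it in the rack. Origin at the underside of its head.
- spare_sleeve_a: Loose flanged steel sleeve, 48 mm tall, 66 mm across, standing on the bench; bystander; leave it where it is. Origin at the centre of its underside.
- spare_sleeve_b: Loose flanged steel sleeve, 48 mm tall, 66 mm across, standing on the bench; bystander; leave it where it is. Origin at the centre of its underside.
- bearing_ring: Loose steel ring, 68 mm across, 18 mm tall; bystander; leave it where it is. Origin at the centre of its underside.
- caliper: Loose caliper lying flat, 150 mm long along its x axis, up to 12 mm thick; bystander; leave it where it is. Origin at the centre of its underside.
- bolt_a: Loose hex bolt standing on its head, head 34 mm across, 88 mm tall in all; bystander; leave it where it is. Origin at the centre of its underside.
- bolt_b: Loose hex bolt standing on its head, head 34 mm across, 88 mm tall in all; bystander; leave it where it is. Origin at the centre of its underside.
- bolt_c: Loose hex bolt standing on its head, head 34 mm across, 88 mm tall in all; bystander; leave it where it is. Origin at the centre of its underside.
There are look-alikes about, which are no part of the job. Of the things like the brush, leave any that is pink or red; of the rest the smaller one is meant.

How it is judged:
On the way, in this order (a step that is already met when the one before it is completed fails the run):
1. the clamp arm is fully shut (value of joint clamp_arm below 0.04 rad), for 0.2 s.
2. the locking pin is fully home through the arm's eye in the post (value of joint clamp_arm below 0.04 rad and horizontal distance between lock_pin and pin_hole below 0.004 m and z of lock_pin in the frame of pin_hole below 0.0165 m and angle between lock_pin's own z axis and vertical below 0.12 rad), for 0.2 s.
3. with the arm locked, the brush is down at the bottom of the bore (all of step 2 and horizontal distance between brush and sleeve below 0.015 m and z of brush in the frame of sleeve below 0.014 m), for 0.05 s.
4. the brush is drawn up until most of its bristles are out of the sleeve (horizontal distance between brush and sleeve below 0.02 m and z of brush in the frame of sleeve above 0.03 m), for 0.05 s.
5. the brush is down at the bottom of the bore again (all of step 3), for 0.05 s.
At the end, for the whole second after the job is handed in: Arm shut (within 0.04 rad); pin home (shoulder within 4.5 mm of the arm, 4 mm of the hole's axis, tilt under 0.12 rad); brush at rest upright in its stand (8 mm in height, 12 mm sideways, 0.15 rad); sleeve upright in its seat (within 6 mm sideways, 5 mm in height) (all of step 2 and horizontal distance between brush and brush_stand below 0.012 m and z of brush in the frame of brush_stand below 0.016 m and angle between brush's own z axis and vertical below 0.15 rad and linear speed of brush below 0.03 m/s and x of sleeve in the frame of fixture between -0.006 and 0.006 m and y of sleeve in the frame of fixture between -0.006 and 0.006 m and z of sleeve in the frame of fixture below 0.02 m and angle between sleeve's own z axis and vertical below 0.08 rad); the robot touches nothing.
It fails at once if another part on the bench or a bolt in the rack is moved more than 30 mm (distance of any of spare_sleeve_a, spare_sleeve_b, bearing_ring, caliper, bolt_a, bolt_b, bolt_c, rack_bolt_a, rack_bolt_b from where it was at the start of the episode above 0.03 m).
It fails at once if the sleeve is lifted or pushed out of its seat (z of sleeve in the frame of fixture above 0.023 m or angle between sleeve's own z axis and vertical above 0.15 rad).
It also fails if it takes over 72 s, if anything falls off the work surface, if the arm or the gripper's body presses on something with over 40 N, if the wrist force passes 120 N, or if a joint passes its speed limit or range.

## Working session

There is one attempt and no reset: what is moved stays moved. The work goes in short steps, each a Python script; the robot and the scene stay as the last script left them, time stands still between calls to the robot, and variables do not carry over. Pictures are saved under pics/ and viewed, at most 10 in all, crops included, and the job is handed in when it is done.

```bash
ls; mkdir -p pics
cat > h.py <<'E'
import numpy as np, cv2
from bench import manip as m
def cloud(name):
    c=m.get_calibration(name); im,d=m.grab_frame(name)
    K,R,t=[np.array(c[k],float) for k in("camera_matrix","R","t")]
    v,u=np.mgrid[:480,:640]
    P=np.stack([(u-K[0,2])/K[0,0]*d,(v-K[1,2])/K[1,1]*d,d],-1)
    W=(P-t.ravel())@R
    W[d<=0]=np.nan
    return im,W
def save(im,f): cv2.imwrite("pics/"+f,cv2.cvtColor(im,cv2.COLOR_RGB2BGR))
def down(a):  # tool down, y axis (closing) at angle a
    y=np.array([np.cos(a),np.sin(a),0]);z=np.array([0,0,-1.]);x=np.cross(y,z)
    return np.stack([x,y,z],1)
E
python3 - <<'E'
from h import *
for n in("scene","top"):
    im,W=cloud(n); save(im,n+"0.png"); np.save(n+"0.npy",W)
    for k in "fixture clamp_arm clamp_hinge clamp_eye clamp_knob pin_hole sleeve pin_rack lock_pin brush_stand brush rack_bolt_a spare_sleeve_a bearing_ring caliper bolt_a".split():
        try: print(n,k,[(np.round(r["at"],3).tolist(),round(r["confidence"],2)) for r in m.look_for(n,k)])
        except Exception as e: print(n,k,e)
print(m.current_time(),m.current_tcp_rot())
E
```

```text
pics
scene fixture [([0.59, -0.061, 0.03], 0.98)]
scene clamp_arm [([0.539, -0.077, 0.084], 0.59)]
scene clamp_hinge [([0.537, -0.078, 0.088], 0.92)]
scene clamp_eye [([0.538, -0.079, 0.089], 0.57), ([0.499, -0.302, 0.06], 0.23), ([0.596, -0.063, 0.027], 0.21)]
scene clamp_knob [([0.545, -0.076, 0.088], 0.77)]
scene pin_hole [([0.59, -0.064, 0.025], 0.68)]
scene sleeve [([0.601, -0.035, 0.055], 0.62)]
scene pin_rack [([0.531, -0.297, 0.053], 0.62)]
scene lock_pin [([0.542, -0.294, 0.077], 0.68)]
scene brush_stand [([0.494, 0.314, 0.007], 0.75), ([0.374, 0.18, 0.004], 0.63)]
scene brush [([0.486, 0.331, 0.11], 0.97), ([0.612, 0.391, 0.126], 0.89), ([0.596, 0.309, 0.124], 0.65), ([0.502, 0.431, 0.073], 0.55), ([0.544, -0.075, 0.087], 0.24)]
scene rack_bolt_a [([0.496, -0.305, 0.063], 0.57), ([0.447, -0.314, 0.063], 0.51)]
scene spare_sleeve_a [([0.408, -0.012, 0.037], 0.76), ([0.801, -0.068, 0.04], 0.62)]
scene bearing_ring [([0.4, -0.186, 0.018], 0.57)]
scene caliper [([0.378, 0.176, 0.003], 0.63)]
scene bolt_a [([0.796, 0.086, 0.035], 0.94), ([0.732, -0.314, 0.032], 0.84), ([0.703, 0
[... 621 characters left out ...]
.492, 0.43, 0.086], 0.84), ([0.475, 0.319, 0.098], 0.79), ([0.596, 0.385, 0.137], 0.73), ([0.585, 0.305, 0.135], 0.63)]
top rack_bolt_a [([0.443, -0.314, 0.065], 0.59), ([0.49, -0.299, 0.067], 0.43)]
top spare_sleeve_a [([0.397, -0.026, 0.046], 0.92), ([0.782, -0.067, 0.044], 0.65)]
top bearing_ring [([0.394, -0.184, 0.019], 0.84), ([0.47, 0.325, 0.098], 0.5)]
top caliper [([0.367, 0.178, 0.007], 0.71)]
top bolt_a [([0.586, -0.034, 0.068], 0.73), ([0.687, 0.278, 0.035], 0.68), ([0.717, -0.311, 0.034], 0.64), ([0.783, 0.09, 0.04], 0.52)]
1.7 [[ 9.66189607e-01  2.57832586e-01  1.30669919e-05]
 [ 2.57832586e-01 -9.66189607e-01  2.23271867e-05]
 [ 1.83818680e-05 -1.82031994e-05 -1.00000000e+00]]
```

View pics/scene0.png

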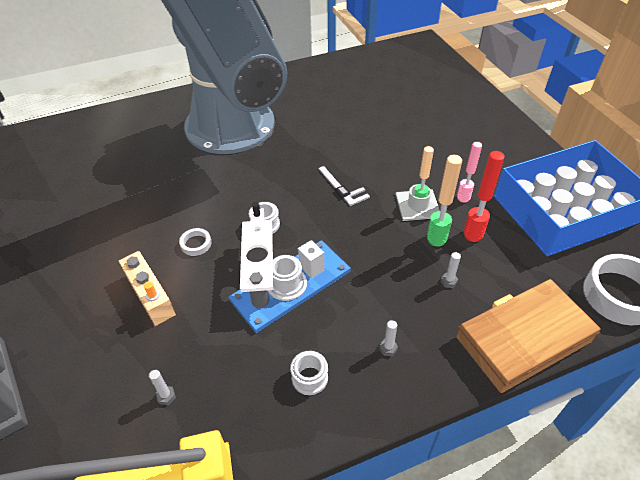

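View pics/top0.png

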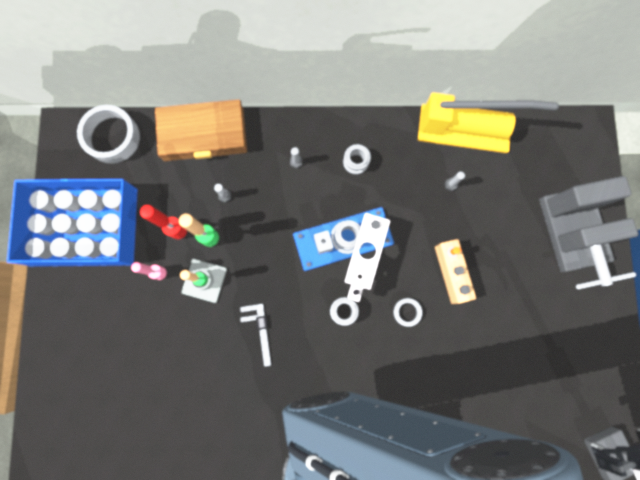

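The scene view shows the arm open: hinge around (257,280), knob (256,210). The pin, with its orange handle, is at (150,290), at the far end of the rack. The small green brush is in its stand at (424,180), and the larger green look-alike is at (445,200). The top view agrees, with hinge (375,222), knob (355,293), pin (456,250) and brush (200,279). Next I'll take wrist views.

Run:
```python
from h import *
W=np.load("top0.npy")
for n,(u,v) in dict(hinge=(375,222),eye=(355,282),armmid=(362,270),pinpost=(323,241),pin=(456,250),cupR=(200,279),base1=(305,262),stand=(215,293)).items():
    print(n,np.round(W[v,u],3))
R=m.current_tcp_rot()
print(m.get_calibration("wrist")["camera_matrix"])
for i,p in enumerate([(0.47,-0.2,0.36),(0.5,-0.06,0.36)]):
    m.move_ptp(p,down(np.pi/2 if 0 else -np.pi/2))
    im,W=cloud("wrist"); save(im,f"w{i}.png"); np.save(f"w{i}.npy",W)
    c=m.get_calibration("wrist"); print("cam",-np.array(c["R"]).T@np.array(c["t"]).ravel(), W[240,320])
    for k in "clamp_hinge clamp_eye clamp_knob pin_hole sleeve lock_pin rack_bolt_a".split():
        print(k,[(np.round(r["at"],4).tolist(),round(r["confidence"],2)) for r in m.look_for("wrist",k)])
print(m.current_time(),m.current_qpos())
im0=cv2.imread("pics/w0.png");im1=cv2.imread("pics/w1.png")
cv2.imwrite("pics/w01.png",cv2.resize(np.vstack([im0,im1]),None,fx=.625,fy=.625))
```

```text
hinge [ 0.607 -0.097  0.094]
eye [ 0.465 -0.047  0.088]
armmid [ 0.493 -0.064  0.086]
pinpost [0.573 0.026 0.028]
pin [ 0.538 -0.29   0.089]
cupR [0.478 0.326 0.056]
base1 [0.521 0.072 0.018]
stand [0.446 0.3   0.005]
[[330.9909821    0.         321.2433982 ]
 [  0.         330.9909821  239.13333888]
 [  0.           0.           1.        ]]
cam [ 0.54960453 -0.20110843  0.5030163 ] [ 0.38310136 -0.19844246  0.00058633]
clamp_hinge [([0.5414, -0.0773, 0.084], 0.71)]
clamp_eye [([0.5411, -0.0779, 0.0903], 0.74), ([0.4442, -0.3142, 0.0649], 0.27)]
clamp_knob [([0.5455, -0.0804, 0.0887], 0.78)]
pin_hole [([0.5686, -0.0675, 0.0743], 0.67), ([0.4455, -0.3161, 0.0661], 0.19)]
sleeve [([0.5901, -0.0237, 0.0691], 0.76)]
lock_pin [([0.539, -0.2908, 0.0824], 0.85)]
rack_bolt_a [([0.4911, -0.3006, 0.0718], 0.67), ([0.4476, -0.3175, 0.0672], 0.52)]
cam [ 0.57981626 -0.06070076  0.50336952] [ 0.44183558 -0.05822474  0.08619675]
clamp_hinge [([0.5439, -0.0818, 0.0869], 0.77)]
clamp_eye [([0.5406, -0.0773, 0.0902], 0.93)]
clamp_knob [([0.5422, -0.0792, 0.0885], 0.67), ([0.4897, -0.3027, 0.0674], 0.29)]
pin_hole [([0.5676, -0.0536, 0.0473], 0.68)]
sleeve [([0.5917, -0.0289, 0.0714], 0.58)]
lock_pin [([0.537, -0.287, 0.078], 0.94), ([0.6922, 0.2744, 0.0468], 0.56)]
rack_bolt_a [([0.4892, -0.3004, 0.0695], 0.81), ([0.5432, -0.082, 0.0911], 0.61), ([0.4458, -0.3151, 0.0658], 0.53), ([0.5379, -0.2867, 0.0768], 0.2)]
4.8917 [-2.12898456e-01  1.58811252e-01  1.58389154e+00 -1.36095125e-05
  1.39897019e+00  1.35878980e+00]
```

View pics/w01.png

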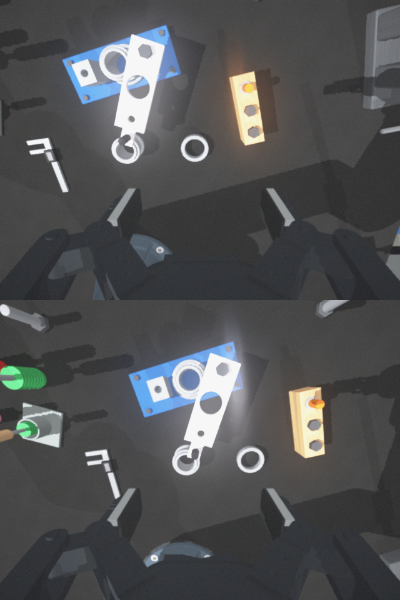

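The wrist views show the arm with its eye at about (201,433) in the lower picture, the knob beyond it, the pin post hole at (155,389), and the orange pin at (317,403). I'll extract exact positions from these frames.

```bash
cat >> h.py <<'E'
def comps(mask,W,minn=15):
    n,l,s,c=cv2.connectedComponentsWithStats(mask.astype(np.uint8))
    return [(s[i,4],np.round(c[i],1),np.round(np.nanmean(W[l==i],0),4),(l==i)) for i in range(1,n) if s[i,4]>=minn]
def ray(c,u,v,z):
    K,R,t=[np.array(c[k],float) for k in("camera_matrix","R","t")]
    o=-R.T@t.ravel(); d=R.T@np.array([(u-K[0,2])/K[0,0],(v-K[1,2])/K[1,1],1]); return o+d*(z-o[2])/d[2]
E
python3 - <<'E'
from h import *
out=[]
for i in(0,1):
    im=cv2.cvtColor(cv2.imread(f"pics/w{i}.png"),cv2.COLOR_BGR2RGB).astype(int); W=np.load(f"w{i}.npy")
    r,g,b=im[...,0],im[...,1],im[...,2]; z=W[...,2]
    near=(W[...,0]>.38)&(W[...,0]<.72)&(W[...,1]>-.2)&(W[...,1]<.12)
    print("view",i)
    arm=near&(z>.08)&(z<.093)
    for a in comps(arm,W,300):
        print(" arm",a[:3],np.nanmedian(z[a[3]]))
        cn,h=cv2.findContours(a[3].astype(np.uint8),cv2.RETR_CCOMP,cv2.CHAIN_APPROX_NONE)
        for c,hh in zip(cn,h[0]):
            if len(c)>8: 
                (u,v),wh,ang=cv2.minAreaRect(c); print("  contour",hh[3]>=0,len(c),round(u),round(v),np.round(wh,0))
        P=W[a[3]][:,:2].astype(np.float32); bx=cv2.minAreaRect(P); print("  rect",bx)
    for a in comps(near&(z>.097),W,10): print(" high",a[:3],z[a[3]].max())
    for a in comps(near&(z>.065)&(z<.0795),W,40): print(" z75",a[:3],cv2.minAreaRect(W[a[3]][:,:2].astype(np.float32)))
    blue=near&(b>r+50)&(b>g+20)&(z<.022)&(z>.005)
    P=W[blue][:,:2].astype(np.float32); print(" base",blue.sum(),np.nanmedian(z[blue]),cv2.minAreaRect(P),cv2.boxPoints(cv2.minAreaRect(P)).round(3).tolist())
    org=(r>150)&(g>60)&(b<60)&(r-b>130)&(z>.06)&(W[...,1]<-.2)
    for a in comps(org,W,10): print(" orange",a[:3],z[a[3]].max())
    save(im[60:260,180:400].astype(np.uint8) if i else im[20:280,80:440].astype(np.uint8),f"c{i}.png")
im=cv2.imread("pics/c1.png"); cv2.imwrite("pics/c1b.png",cv2.resize(im,None,fx=3,fy=3))
E
```

```text
view 0
 arm (np.int32(6461), array([221.1, 140.6]), array([ 0.5358, -0.0795,  0.0878])) 0.08795390031152968
  contour False 438 221 147 [ 56. 176.]
  contour True 32 211 190 [13. 10.]
  contour True 109 222 139 [40. 37.]
  contour True 67 231 82 [24. 23.]
  rect ((0.5219525694847107, -0.07424693554639816), (0.06097115948796272, 0.20703575015068054), 72.26786804199219)
 high (np.int32(225), array([197.9, 224.3]), array([ 0.4412, -0.0504,  0.1145])) 0.12214847760013281
 high (np.int32(28947), array([162.3, 419.8]), array([ 0.4794, -0.1591,  0.4349])) 0.4603931700578456
 z75 (np.int32(1190), array([179.3,  97.7]), array([ 0.5868, -0.0305,  0.0733])) ((0.5852375030517578, -0.03131749480962753), (0.05223614722490311, 0.06510721892118454), 71.9704818725586)
 z75 (np.int32(1147), array([136.9, 116.8]), array([0.5654, 0.0231, 0.0749])) ((0.565207839012146, 0.024720266461372375), (0.042277488857507706, 0.03527209535241127), 16.32003402709961)
 base 5698 0.015989327126299996 ((0.5806735157966614, -0.02760985493659973), (0.10068804770708084, 0.24015121161937714), 16.188312530517578) [[0.4990000
[... 829 characters left out ...]
75592041, -0.03310215845704079), (0.05658655986189842, 0.06528810411691666), 72.14997100830078)
 z75 (np.int32(919), array([253.4, 142.4]), array([0.5658, 0.0245, 0.0756])) ((0.5651171803474426, 0.025038737803697586), (0.04189515858888626, 0.0345655232667923), 16.043914794921875)
 base 6195 0.015968481744220754 ((0.5805876851081848, -0.027446672320365906), (0.09992075711488724, 0.23980726301670074), 16.360586166381836) [[0.49900001287460327, 0.07400000095367432], [0.5659999847412109, -0.15700000524520874], [0.6620000004768372, -0.12800000607967377], [0.5950000286102295, 0.10199999809265137]]
 orange (np.int32(56), array([502.9, 162.5]), array([ 0.5422, -0.2864,  0.081 ])) 0.09074788747509431
```

View pics/c1b.png

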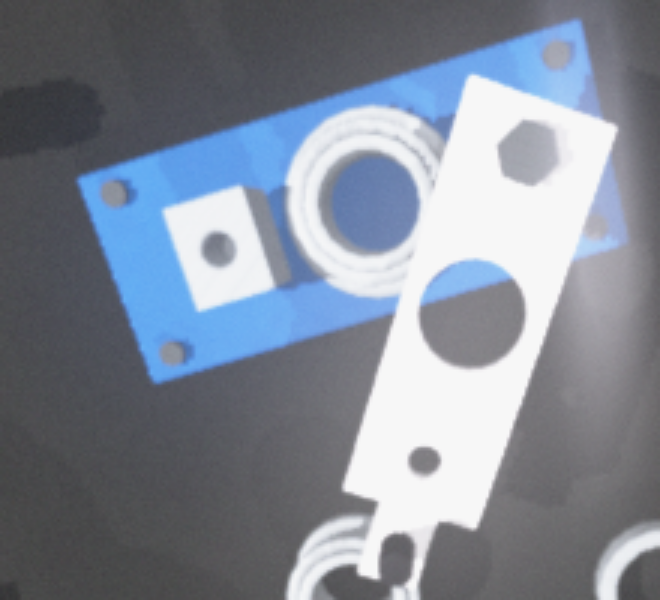

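The close-up shows the pin hole at (218,249), the hinge bolt at (530,152), the eye at (424,460) and the knob at (395,560). The arm isn't moving, so I'll turn these into points using the current calibration.

Run:
```python
from h import *
c=m.get_calibration("wrist")
f=lambda u,v,z: np.round(ray(c,180+u/3,60+v/3,z),4)
print("hole",f(218,249,.075)); print("eye",f(424,460,.087)); print("hinge bolt",f(530,152,.093),"arm opening",f(472,313,.087))
print("bore",f(368,200,.075))
W=np.load("w1.npy"); z=W[...,2]; k=(z>.1)&(z<.13)&(W[...,0]<.5)&(W[...,1]>-.1)&(W[...,1]<0)
for zz in np.arange(.095,.125,.005):
    q=W[k&(abs(z-zz)<.0025)]; print(round(zz,3),len(q),q[:,:2].min(0).round(3),q[:,:2].max(0).round(3)) if len(q) else 0
T=np.load("top0.npy"); z=T[...,2]; k=(z>.095)&(z<.14)&(T[...,0]<.5)&(T[...,0]>.4)&(T[...,1]>-.12)&(T[...,1]<0.02)
print("top knob",k.sum(),T[k].mean(0),T[k].min(0),T[k].max(0))
W0=np.load("scene0.npy");z=W0[...,2]; k=(z>.095)&(z<.14)&(W0[...,0]<.5)&(W0[...,0]>.4)&(W0[...,1]>-.12)&(W0[...,1]<0.02)
print("scene knob",k.sum(),W0[k].mean(0),W0[k].min(0),W0[k].max(0))
```

```text
hole [0.5652 0.0247 0.075 ]
eye [ 0.4783 -0.0606  0.087 ]
hinge bolt [ 0.6016 -0.1016  0.093 ] arm opening [ 0.5402 -0.0804  0.087 ]
bore [ 0.5844 -0.0379  0.075 ]
0.1 7 [ 0.444 -0.053] [ 0.447 -0.042]
0.105 14 [ 0.441 -0.056] [ 0.447 -0.042]
0.11 14 [ 0.441 -0.056] [ 0.447 -0.041]
0.115 18 [ 0.443 -0.055] [ 0.447 -0.041]
0.12 117 [ 0.433 -0.055] [ 0.447 -0.041]
top knob 43 [ 0.43943821 -0.04639181  0.11804124] [ 0.43283699 -0.05494717  0.09998451] [ 0.44652418 -0.03926597  0.12322284]
scene knob 85 [ 0.4446643  -0.04864095  0.1104101 ] [ 0.43494903 -0.05553685  0.09558422] [ 0.44961792 -0.04061227  0.12321409]
```

The points agree with the text. Hinge to eye is 130 mm, hinge to hole is 131 mm, and the bore centre is midway. The knob comes out at (0.440, -0.048), and the arm stands about 0.97 rad open. Next I grip the knob and swing the arm shut.

Run:
```python
from h import *
H=np.array([.6016,-.1016]); a0=np.arctan2(-.0606+.1016,.4783-.6016); a1=np.arctan2(.0247+.1016,.5652-.6016)
kn=lambda a:H+.17*np.array([np.cos(a),np.sin(a)])
p=kn(a0); print(np.degrees([a0,a1]),p)
ori=lambda a:down(a+np.pi/2)     # closing along tangent
m.set_gripper(0.75)
m.move_ptp([*p,.19],ori(a0)); m.move_l([*p,.093],max_speed=.12)
m.set_gripper(0,30); print("w",m.current_grip_width(),m.current_grip_force(),m.current_force())
for i,a in enumerate(np.linspace(a0,a1-.03,10)[1:]):
    m.move_l([*kn(a),.093],ori(a),max_speed=.12)
    F=m.current_force(); t=np.array([-np.sin(a),np.cos(a)]); print(i,round(np.degrees(a),1),F.round(1) if hasattr(F,'round') else F, round(float(np.dot(F[:2],t)),1))
    if i>5 and np.dot(F[:2],t)>25: break
print(m.current_ee_pos(),m.current_time())
m.set_gripper(.6); m.move_l([*m.current_ee_pos()[:2],.2],max_speed=.25)
print(m.current_time(),m.current_qpos())
```

```text
[161.60688308 106.07712387] [ 0.44028463 -0.04795904]
w 0.1742814232589427 29.16178286075592 [-1.05246157  1.12645893  6.52541087]
0 155.2 [-2.4  0.9  7.8] 0.2
1 148.9 [-2.8  3.6  8.4] -1.6
2 142.5 [-5.1  3.5  9.1] 0.3
3 136.2 [-5.5  6.  10.1] -0.6
4 129.8 [-5.9  7.3 10.3] -0.1
5 123.4 [-5.8 10.2 10.2] -0.8
6 117.1 [-5.4 11.2  9.3] -0.3
7 110.7 [-4.5 11.8  8.3] 0.1Traceback (most recent call last):
  File "<stdin>", line 10, in <module>
bench.Unreachable: the arm cannot follow that straight line within its joint ranges
```

```bash
python3 - <<'E'
from h import *
H=np.array([.6016,-.1016]); a1=np.radians(106.08)
kn=lambda a:H+.17*np.array([np.cos(a),np.sin(a)])
print(m.current_qpos().round(2) if hasattr(m.current_qpos(),'round') else m.current_qpos())
for a in np.radians([108,106,105,104]):
    m.move_l([*kn(a),.093],max_speed=.06)
    F=m.current_force(); t=np.array([-np.sin(a),np.cos(a)]); print(np.round(F,1), round(float(np.dot(F[:2],t)),1))
    if abs(np.dot(F[:2],t))>25: break
print(m.current_ee_pos(),m.current_time())
m.set_gripper(.6); m.move_l([*m.current_ee_pos()[:2],.2],max_speed=.25)
# view shut arm from two wrist orientations
for i,(x,y,ang) in enumerate([(.50,0.0,-np.pi/2),(.60,.05,np.pi/2)]):
    try: m.move_ptp((x,y,.30),down(ang))
    except m.Unreachable: print("unreach",i); continue
    im,W=cloud("wrist"); save(im,f"s{i}.png"); np.save(f"s{i}.npy",W); c=m.get_calibration("wrist")
    np.savez(f"s{i}.npz",**c); print(m.current_qpos())
print(m.current_time())
E
ls pics
```

```text
[0.02 0.52 1.78 0.   0.84 2.8 ]
[-3.6 10.8  7.1] 0.1
[-2.4  8.2  6.1] 0.1
[-15.8   4.5  16.3] 14.1
[-31.9  -1.1  27.6] 31.2
[0.55524485 0.06314752 0.09288634] 10.9417
[-9.28823817e-02  1.93672185e-01  1.68820492e+00  3.53334952e-05
  1.26102854e+00  1.47887195e+00]
[ 5.80356353e-03  3.89451862e-01  1.42376649e+00  3.03843571e-05
  1.32837345e+00 -1.56451390e+00]
15.8417
c0.png
c1.png
c1b.png
s0.png
s1.png
scene0.png
top0.png
w0.png
w01.png
w1.png
```

Run:
```python
from h import *
for i in(0,1):
    im=cv2.imread(f"pics/s{i}.png"); W=np.load(f"s{i}.npy"); c=np.load(f"s{i}.npz"); z=W[...,2]
    arm=(z>.08)&(z<.093)&(W[...,0]>.5)&(W[...,0]<.66)&(W[...,1]>-.16)&(W[...,1]<.1)
    a=max(comps(arm,W,300),key=lambda a:a[0]); print(i,a[2],cv2.minAreaRect(W[a[3]][:,:2].astype(np.float32)))
    cn,h=cv2.findContours(a[3].astype(np.uint8),cv2.RETR_CCOMP,cv2.CHAIN_APPROX_NONE)
    for q,hh in zip(cn,h[0]):
        if len(q)>12 and hh[3]>=0:
            (u,v),wh,_=cv2.fitEllipse(q); print("  ell",round(u,1),round(v,1),np.round(wh,1),ray(c,u,v,.087).round(4))
            if max(wh)<35:
                g=cv2.cvtColor(im,cv2.COLOR_BGR2GRAY); x0,y0=int(u)-25,int(v)-25; g=g[y0:y0+50,x0:x0+50]
                _,b=cv2.threshold(g,0,255,cv2.THRESH_BINARY_INV+cv2.THRESH_OTSU)
                n,l,s,ce=cv2.connectedComponentsWithStats(b)
                for k in range(1,n):
                    if s[k,4]>20: print("    int",s[k],ray(c,ce[k][0]+x0,ce[k][1]+y0,.087).round(4))
a=cv2.imread("pics/s0.png");b=cv2.imread("pics/s1.png");cv2.imwrite("pics/s01.png",cv2.resize(np.vstack([a,b]),None,fx=.625,fy=.625))
```

```text
0 [ 0.582  -0.0294  0.0878] ((0.5781888961791992, -0.019655033946037292), (0.060161396861076355, 0.2076699137687683), 16.145864486694336)
  ell 256.7 157.6 [18.3 22. ] [0.5527 0.0676 0.087 ]
    int [   0    0   50   50 1380] [0.5513 0.0753 0.087 ]
    int [ 16  17  21  17 273] [0.5534 0.0672 0.087 ]
  ell 297.3 144.8 [15.2 16.1] [0.5655 0.0248 0.087 ]
    int [ 18  19  14  14 159] [0.5657 0.0258 0.087 ]
    int [ 0 46 10  4 30] [0.5432 0.047  0.087 ]
  ell 357.3 126.1 [44.7 48. ] [ 0.5838 -0.0366  0.087 ]
  ell 423.2 106.6 [25.6 28.4] [ 0.6021 -0.1019  0.087 ]
    int [ 40   0  10  50 275] [ 0.6089 -0.122   0.087 ]
    int [ 12  12  26  27 526] [ 0.6025 -0.1013  0.087 ]
1 [ 0.5793 -0.0237  0.0877] ((0.579078733921051, -0.01929987221956253), (0.0602751262485981, 0.2075822949409485), 16.16619110107422)
  ell 183.0 211.0 [22.5 24.9] [ 0.6038 -0.1024  0.087 ]
    int [  0   6  20  44 445] [ 0.6147 -0.1249  0.087 ]
    int [ 13  13  26  23 419] [ 0.6028 -0.102   0.087 ]
    int [39 47 11  3 21] [ 0.6308 -0.0832  0.087 ]
  ell 242.2 192.0 [39.2 43.8] [ 0.5828 -0.0357  0.087 ]
  ell 298.7 175.7 [14.4 15.3] [0.5654 0.0258 0.087 ]
    int [40  0 10  7 56] [0.5415 0.0464 0.087 ]
    int [ 20  19  13  14 138] [0.5649 0.0263 0.087 ]
  ell 335.4 167.7 [17.2 19.4] [0.557  0.0649 0.087 ]
    int [   1    0   49   50 1197] [0.5545 0.0711 0.087 ]
    int [ 18  17  16  18 229] [0.5568 0.0645 0.087 ]
```

View pics/s01.png

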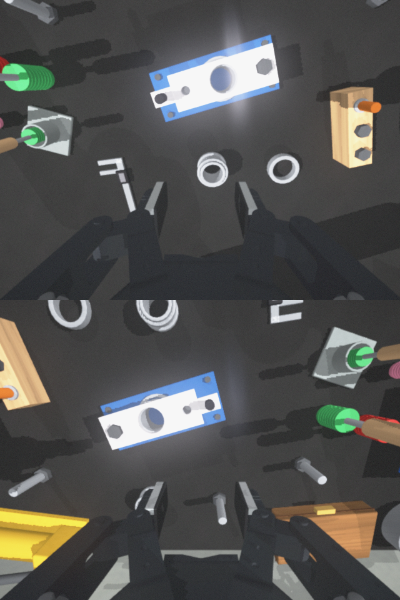

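The arm is shut, with the eye over the post in both opposed views: (0.5655, 0.0248) and (0.5654, 0.0258). The pin's orange handle is at the right of the rack. I'll look at the pin from two opposed wrist poses.

Run:
```python
from h import *
for i,a in enumerate([107,-73]):
    m.move_ptp((.538,-.289,.24),down(np.radians(a)))
    im,W=cloud("wrist"); save(im,f"p{i}.png"); c=m.get_calibration("wrist"); im=im.astype(int)
    r,g,b=im[...,0],im[...,1],im[...,2]; z=W[...,2]
    k=(W[...,1]<-.25)&(W[...,1]>-.33)&(abs(W[...,0]-.538)<.03)&(z>.086)&(z<.1)
    v,u=np.nonzero(k); print(k.sum(),W[k].mean(0).round(4),np.percentile(z[k],[5,50,95]).round(4),"ray",ray(c,u.mean(),v.mean(),np.median(z[k])).round(4),cv2.minEnclosingCircle(W[k][:,:2].astype(np.float32)))
    k=(r>140)&(r-b>90)&(abs(W[...,0]-.538)<.03)&(z>.06); print(k.sum(),W[k][:,:].min(0),W[k].max(0))
    for kk in comps((z>.062)&(z<.07)&(W[...,1]<-.25)&(W[...,0]>.4)&(W[...,0]<.6),W,30): print("bolt",kk[0],kk[2])
print(m.current_time())
```

```text
298 [ 0.5374 -0.293   0.0915] [0.0893 0.0916 0.0928] ray [ 0.5374 -0.2929  0.0916] ((0.5378844738006592, -0.29290804266929626), 0.008950185030698776)
463 [ 0.5265889  -0.34753034  0.06033875] [ 0.56558197 -0.28444628  0.3305125 ]
bolt 593 [ 0.4448 -0.3152  0.0669]
bolt 369 [ 0.5555 -0.573   0.066 ]
bolt 514 [ 0.4915 -0.3039  0.0668]
300 [ 0.5386 -0.2931  0.0915] [0.0891 0.0917 0.093 ] ray [ 0.5387 -0.2931  0.0917] ((0.5377823114395142, -0.29332098364830017), 0.009138756431639194)
384 [ 0.5291215 -0.3018611  0.0600919] [ 0.54667264 -0.28453172  0.0937421 ]
bolt 33 [ 0.5444 -0.291   0.0659]
bolt 418 [ 0.492  -0.3042  0.0667]
bolt 356 [ 0.5659 -0.578   0.066 ]
bolt 387 [ 0.4455 -0.3155  0.0667]
bolt 222 [ 0.4926 -0.6406  0.0671]
19.9083
```

Run:
```python
from h import *
p=(.5380,-.2931); e=(.5654,.0258)
m.set_gripper(.6)
m.move_ptp((*p,.11),down(np.radians(-76.6))); m.move_l((*p,.064),max_speed=.1)
m.set_gripper(0,60); print("grip",m.current_grip_width(),m.current_grip_force(),m.current_force())
m.move_l((*p,.205),max_speed=.15)
print(m.current_grip_width())
m.move_ptp((*e,.205),down(np.radians(16.1)))
F0=np.array(m.current_force()); print("F0",F0.round(1),m.current_ee_pos(),m.current_time())
m.move_l((*e,.152),max_speed=.12)
im,W=cloud("scene"); save(im,"ins.png"); im,W=cloud("wrist"); save(im,"insw.png")
z=.152
while z>.0965:
    z-=.005; m.move_l((*e,max(z,.096)),max_speed=.06)
    F=np.array(m.current_force())-F0; print(round(z,3),F.round(1),np.round(m.current_ft_torque(),2))
    if F[2]>18 or np.hypot(*F[:2])>20: break
print(m.current_ee_pos(),m.current_time())
```

```text
grip 0.18730260510600666 58.41994643211365 [-0.46397098  1.04961999  5.53646837]
0.18880963411213567
F0 [ 0.5  0.6 -1.5] [0.56545605 0.02511186 0.20474952] 24.0333
0.147 [-0.4 -0.6  0.5] [-0.03 -0.   -0.05]
0.142 [-0.2  0.6  0.4] [-0.05 -0.02 -0.02]
0.137 [-0.7 -0.5  0.9] [-0.   -0.04  0.02]
0.132 [-0.2 -0.7  0.4] [-0.   -0.01 -0.01]
0.127 [ 0.3 -1.4 -0.2] [-0.02 -0.03  0.04]
0.122 [-0.3 -0.1  0.2] [ 0.05 -0.07  0.03]
0.117 [-0.5 -1.6  0.7] [-0.01 -0.02 -0.03]
0.112 [-0.4 -0.8  0.7] [-0.01  0.03 -0.01]
0.107 [ 0.5 -1.  -0.1] [0.04 0.01 0.04]
0.102 [ 0.4 -0.6  0.5] [-0.01 -0.   -0.02]
0.097 [-0.5 -0.6  1.3] [ 0.   -0.11 -0.03]
0.092 [-3.8 -0.1  9.6] [ 0.02  0.52 -0.02]
[0.56558643 0.0258054  0.09671454] 27.725
```

The pin met resistance only at full depth, when the shoulder touched the arm. I'll press it once, release, check it, and then view the brush from two poses.

Run:
```python
from h import *
e=(.5654,.0258)
m.move_l((*e,.0945),max_speed=.05); print(m.current_force())
m.set_gripper(.5); m.move_l((*e,.16),max_speed=.25)
m.move_ptp((*e,.24),down(np.radians(16.1)))
im,W=cloud("wrist"); save(im,"pinhome.png"); z=W[...,2]
k=(np.hypot(W[...,0]-e[0],W[...,1]-e[1])<.016)&(z>.112)&(z<.14); print("pin top",k.sum(),W[k].mean(0),np.percentile(z[k],[5,50,95]))
m.set_gripper(.8)
for i,(a,x,y) in enumerate([(-60,.46,.30),(120,.50,.34)]):
    m.move_ptp((x,y,.33),down(np.radians(a)))
    im,W=cloud("wrist"); save(im,f"b{i}.png"); np.save(f"b{i}.npy",W); np.savez(f"b{i}.npz",**m.get_calibration("wrist"))
    for n in("brush","brush_stand"): print(n,[(np.round(r["at"],4).tolist(),round(r["confidence"],2)) for r in m.look_for("wrist",n)])
    z=W[...,2]; 
    for q in comps((z>.1)&(z<.26)&(W[...,1]>.2),W,20): 
        zz=z[q[3]]; tp=q[3]&(z>zz.max()-.006); print(q[0],q[1],q[2],"max",zz.max(),"top",tp.sum(),W[tp].mean(0).round(4))
print(m.current_time())
a=[cv2.imread(f"pics/{n}.png") for n in("b0","b1","pinhome")]
cv2.imwrite("pics/b.png",cv2.resize(np.vstack([np.hstack(a[:2]),np.hstack([a[2],a[2]*0])]),None,fx=.6,fy=.6))
```

```text
[-8.95673839  0.49235054 23.59020875]
pin top 401 [0.56515436 0.02692915 0.12261332] [0.11533811 0.12351726 0.12472941]
brush [([0.5984, 0.3907, 0.0661], 0.9), ([0.5017, 0.4316, 0.1199], 0.87), ([0.5777, 0.3166, 0.2346], 0.79), ([0.4783, 0.3312, 0.1528], 0.72)]
brush_stand [([0.4878, 0.3286, 0.0066], 0.69), ([0.4055, -0.181, 0.0154], 0.57)]
1131 [309.6  16.3] [0.5972 0.389  0.1754] max 0.21967370132225372 top 35 [0.5949 0.3891 0.2159]
2338 [390.5  76.2] [0.583  0.3163 0.2211] max 0.23899919992216428 top 1541 [0.5863 0.3149 0.2363]
813 [212.7 105.4] [0.499  0.435  0.1506] max 0.16804461017219838 top 435 [0.4981 0.438  0.1654]
520 [304.5 182.8] [0.4815 0.33   0.1628] max 0.1757318315848994 top 362 [0.4793 0.3296 0.1735]
brush [([0.4713, 0.3276, 0.1481], 0.94), ([0.5758, 0.313, 0.1519], 0.79), ([0.4972, 0.4326, 0.1069], 0.71), ([0.599, 0.3947, 0.1706], 0.68)]
brush_stand [([0.4671, 0.3181, 0.0082], 0.71)]
526 [323.2 191.3] [0.4766 0.3285 0.162 ] max 0.17555544147999805 top 355 [0.4786 0.3298 0.1734]
676 [401.7 255. ] [0.4959 0.4351 0.147 ] max 0.16791365549132523 top 287 [0.4973 0.4384 0.1655]
1617 [257.  284.2] [0.5768 0.3156 0.1926] max 0.2381261818922072 top 247 [0.5808 0.3219 0.2356]
2277 [316.8 342.5] [0.5997 0.3925 0.1993] max 0.2372213344958302 top 662 [0.6049 0.3953 0.2345]
34.1417
```

View pics/b.png

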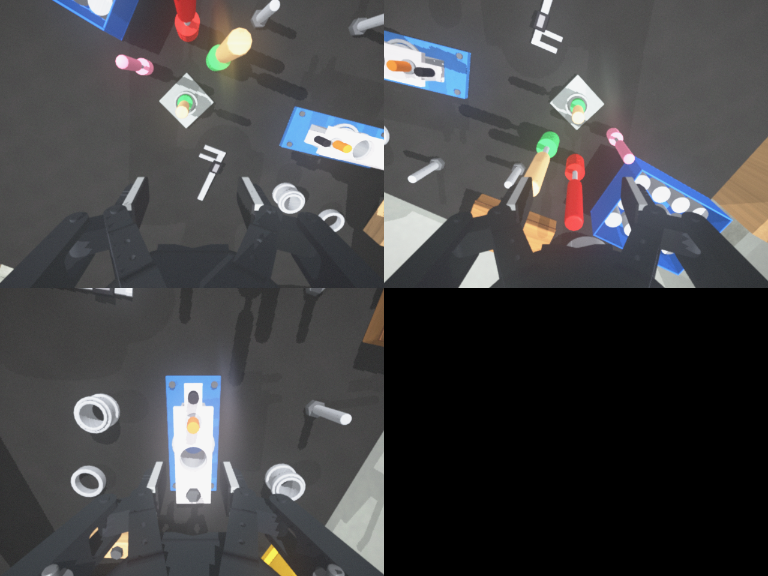

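The views show the brush in its stand at about (186,105) in the first and (577,105) in the second. The pin's orange handle stands in the eye with its top at z=0.1235, so the shoulder is at 0.0875 and the pin is home. The tall green and red brushes and the short pink one stand apart from it. I'll fix the stand centre and check the brush's tilt next.

Run:
```python
from h import *
for i in(0,1):
    W=np.load(f"b{i}.npy"); z=W[...,2]; im=cv2.cvtColor(cv2.imread(f"pics/b{i}.png"),cv2.COLOR_BGR2RGB).astype(int)
    n=np.hypot(W[...,0]-.476,W[...,1]-.326)<.075
    pl=n&(z>.005)&(z<.013)&(im.sum(2)>330); q=max(comps(pl,W,50),key=lambda a:a[0]); print("plate",q[0],np.median(z[q[3]]),cv2.minAreaRect(W[q[3]][:,:2].astype(np.float32)))
    rim=n&(z>.044)&(z<.052)&(im[...,1]-im[...,0]<30); print("rim",rim.sum(),cv2.minEnclosingCircle(W[rim][:,:2].astype(np.float32)))
    gr=n&(im[...,1]-im[...,0]>40)&(z>.052)&(z<.068); print("bristle",gr.sum(),np.median(z[gr]),cv2.minEnclosingCircle(W[gr][:,:2].astype(np.float32)))
```

```text
plate 2890 0.008906072138492718 ((0.4779333770275116, 0.3268212080001831), (0.08989012986421585, 0.08906030654907227), 73.82464599609375)
rim 299 ((0.47769492864608765, 0.32712605595588684), 0.024966632947325706)
bristle 241 0.05738268471245734 ((0.47865909337997437, 0.32949507236480713), 0.015519075095653534)
plate 2776 0.008839201144812108 ((0.47803357243537903, 0.3280107080936432), (0.09003656357526779, 0.09027484059333801), 73.5401840209961)
rim 302 ((0.47780707478523254, 0.3278236985206604), 0.024873770773410797)
bristle 249 0.05740891739617041 ((0.4789647161960602, 0.33023515343666077), 0.015550700016319752)
```

Run:
```python
from h import *
b=(.479,.3299); c=(.5833,-.0365); R=down(np.radians(106))
m.set_gripper(.55)
m.move_ptp((*b,.23),R); m.move_l((*b,.129),max_speed=.1)
m.set_gripper(0,60); print("grip",m.current_grip_width(),m.current_grip_force())
m.move_l((*b,.28),max_speed=.2); print("w",m.current_grip_width())
m.move_ptp((*c,.28),R); F0=np.array(m.current_force())
im,W=cloud("scene"); save(im,"br.png")
def dn(z0,z1,n):
    for z in np.linspace(z0,z1,n+1)[1:]:
        m.move_l((*c,z),max_speed=.12); F=np.array(m.current_force())-F0; print(round(z,3),F.round(1))
        if F[2]>30 or np.hypot(*F[:2])>25: print("STOP"); return False
    return True
m.move_l((*c,.225),max_speed=.2)
ok=dn(.225,.141,4)
print(m.current_ee_pos(),m.current_time())
```

```text
grip 0.21952298848982074 58.453912138938904
w 0.2173366053736481
0.204 [-0.3  0.   0.6]
0.183 [-0.4 -0.7  0.1]
0.162 [-0.1 -0.2 -0.3]
0.141 [ 0.1  0.7 -0.1]
[ 0.58326328 -0.03651096  0.14124025] 40.6
```

View pics/br.png

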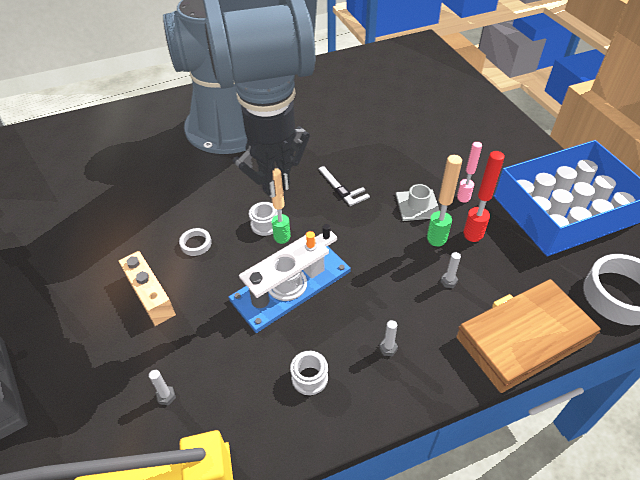

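The brush hangs upright over the bore at (281,225), the pin sits in the shut arm at (311,240), and the stand is empty. The first down stroke met no resistance, so I'll deepen it slightly, finish the strokes and return the brush.

Run:
```python
from h import *
b=(.4785,.3285); c=(.5833,-.0365); R=down(np.radians(106)); F0=np.array(m.current_force())
f=lambda: print(np.round(m.current_ee_pos(),4),(np.array(m.current_force())-F0).round(1),round(m.current_time(),1))
m.move_l((*c,.138),max_speed=.05); m.dwell(.15); f()
m.move_l((*c,.188),max_speed=.12); m.dwell(.15); f()
m.move_l((*c,.138),max_speed=.12); m.dwell(.2); f()
m.move_l((*c,.28),max_speed=.2)
m.move_ptp((*b,.28),R); m.move_l((*b,.20),max_speed=.2); F0=np.array(m.current_force())
for z in(.17,.15,.135,.129):
    m.move_l((*b,z),max_speed=.1); f()
m.dwell(.2); m.set_gripper(.5); m.move_l((*b,.24),max_speed=.15); f()
im,W=cloud("wrist"); z=W[...,2]
k=(np.hypot(W[...,0]-b[0],W[...,1]-b[1])<.03)&(z>.165)&(z<.19); print("brush top",k.sum(),W[k].mean(0),np.median(z[k]))
im,W=cloud("scene"); save(im,"end.png")
z=W[...,2]; k=(np.hypot(W[...,0]-b[0],W[...,1]-b[1])<.03)&(z>.165)&(z<.19); print("scene",k.sum(),W[k].mean(0))
```

```text
[ 0.5834 -0.0365  0.1383] [-1.4 -0.4  0.3] 41.0
[ 0.5828 -0.0364  0.187 ] [-0.6 -1.2  0.2] 41.7
[ 0.5833 -0.0365  0.1381] [-1.1 -0.7  0.3] 42.5
[0.4788 0.3286 0.1707] [ 0.6 -0.1 -0.7] 45.8
[0.4785 0.3285 0.1501] [ 0.5  0.9 -0. ] 46.1
[0.4784 0.3284 0.135 ] [1.  1.1 0. ] 46.4
[0.4785 0.3285 0.1291] [-0.3  1.4  0.4] 46.7
[0.4781 0.3283 0.239 ] [ 1.1  0.4 -0.1] 48.1
brush top 678 [0.47684966 0.32834274 0.17282284] 0.17339833679970668
scene 61 [0.4822901  0.32670135 0.17061975]
```

View pics/end.png

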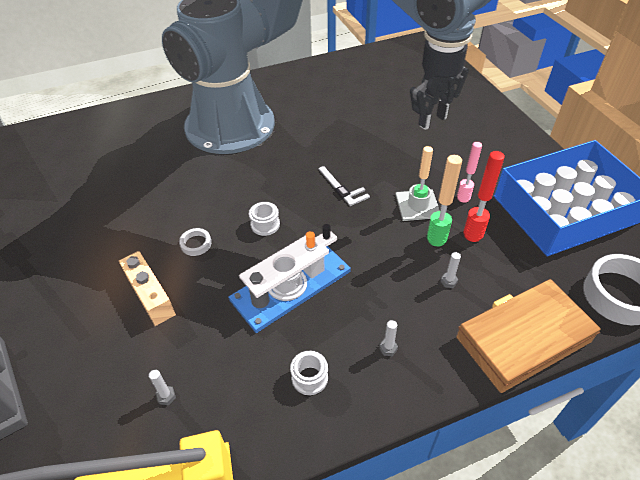

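The brush stands upright in its stand at (424,180), the pin is home in the shut arm at (311,240), and all the other parts are where they were. The gripper is clear, so I'm handing in.

```bash
python3 -c "
from h import *
print(m.sign_off(),m.current_time())"
```

```text
the job is handed in; nothing more can be done
the job is handed in; nothing more can be done
```

I handed the job in at about 48 s, before seeing any verdict: the clamp arm is shut and locked with the pin home, the bore got its down, up and down scrub, and the brush is back upright in its stand with the other parts where they were.

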